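# Open the child-locked laundry tablet box

## Task

The machine is loaded and needs a detergent tablet: open the blue-lidded tablet box. Slide its orange child-lock tab all the way aside, then press the blue button so that the lid springs open, and leave it standing fully open. Keep the green-lidded box locked and shut, and leave the other things on the table where they are.

Things in the scene. Friction and masses are not known exactly. Their poses are not given: they have to be found in the camera images.
- blue_box: Fixed laundry-tablet box 160 mm deep (its x), 210 wide (its y), 115 high: white, flat blue lid over the rear, grey deck 51 mm deep along its top's front. Origin: centre of its underside, z up, front to its -x; turned about z by up to 0.3 rad. On the deck (its top 115 mm above the table, mid-line at box x = -55 mm): a blue button at y = +70 mm and an orange child-lock tab that slides along box y.
- blue_tab_rib (a point): Middle of the top edge of the upright rib on the blue box's orange tab; rib 28 mm (box x) by 9 mm (box y), top 26.5 mm above the deck. Push it towards box -y, away from the button, to unlock. 45 mm or more of room for a finger lies between rib and button. Red patch on its -y side shows while locked; once aside, red is covered and green shows.
- blue_tongue (a point): End of the tab's flat tongue. The tongue is 14 mm wide, runs 62 mm from the rib towards box +y, its top 6.5 mm above the deck; while locked its end lies under the button and keeps it from going down. Under the rib is a carriage 31 x 24 mm, just as low. A finger pushing the rib must stay above them.
- blue_tab (a joint): Slide of the blue box's tab in m: 0 locked, 0.026 fully aside (box -y, at a stop). Starts at 0 to 0.005. It moves with about 2 N of friction and stays where it is left.
- blue_button_top (a point): Centre of the top face of the blue box's blue push button: 36 mm (box x) by 50 mm (box y), its top 16 mm above the deck, 131 mm above the table.
- blue_button (a joint): Downward travel of the blue box's button in m: 0 up, 0.0065 fully down. It springs back. Needs about 2 N to start and 6 N fully down; it lets the lid go at about 0.004 (4.5 N). While the tab is locked it moves no more than about 1 mm.
- blue_lid (a joint): Hinge angle of the blue lid in rad: 0 shut and latched, 1.65 fully open (a little past upright). A weak spring opens it in about one second once the catch is free, and holds it there.
- blue_lid_edge (a point): Middle of the front top edge of the blue lid; when shut it is level with the deck, at box x = -27 mm. The lid is hinged along the box's rear edge (box x = 78 mm, 105 mm above the table) and swings up and to box +x, away from the deck; the space above it must be free for it to open.
- green_box: Fixed detergent box 160 mm deep (its x), 210 wide (its y), 115 high: white, flat green lid over the rear, grey deck 51 mm deep along its top's front. Origin: centre of its underside, z up, front to its -x; turned about z by up to 0.3 rad. A bystander of the same make, with a green button and the same orange tab.
- green_tab (a joint): Slide of the green box's tab, as blue_tab; starts at 0 to 0.005 (locked).
- green_lid (a joint): Hinge angle of the green lid in rad: 0 shut.
- cup_mid (a point): Bystander: loose clear dosing cup, 60 mm across, 50 mm high, between the two boxes. Its centre, half-way up.
- softener_mid (a point): Bystander: loose yellow softener bottle with a blue dosing cap, 80 mm across, 210 mm high, behind the boxes. Its centre, half-way up.
- stain_mid (a point): Bystander: loose white stain-remover spray bottle with a red trigger head, 68 mm across, 173 mm high, behind the boxes. Its centre, half-way up.
- jar_mid (a point): Bystander: loose glass jar with an orange lid, 84 mm across, 100 mm high, at the left. Its centre, half-way up.
- mug_mid (a point): Bystander: loose blue mug, 80 mm across, 90 mm high, at the right. Its centre, half-way up.
- brush_center (a point): Bystander: loose clothes brush with a wooden back, 160 x 60 x 38 mm, lying bristles down behind the boxes. Its centre, half-way up.

How it is judged:
By the outcome, as a careful person would: the job done as asked, in the order asked, and still so for the second after the job is handed in, with the robot touching nothing.
It also fails if it takes over 38 s, if anything falls off the work surface, if the arm or the gripper's body presses on something with over 40 N, if the wrist force passes 120 N, or if a joint passes its speed limit or range.

## Robot

A 7-joint arm with a two-finger parallel gripper is mounted at the origin on the work surface. World frame = base frame: x ahead of the robot, y to its left, z up, the work surface at z = 0. Lengths are in m, angles in rad, forces in N, time in s.
With the tool pointing down it reaches from about 0.425 to 0.8 m from the base axis. Payload 8.3 kg.
Tool frame: the origin (TCP) lies at the very end of the fingers, on their centre line; the grasp point (between the pads) lies 19 mm behind it; z points along the fingers, y is the line along which they close (so a half turn about z gives the same grasp; the last joint's range is limited). The gripper opens to 85 mm and grips with 20 to 120 N. Pads are 22 mm wide; open, the fingers measure 114 mm over their backs; the gripper's body (76 mm by 85 mm) begins 54 mm behind the grasp point. The pads swing forward as they close: fully open they stand 13 mm farther back than shut.
Start: joints at [-1.3, 0.383, 0.016, 1.37, -0.006, 1.388, -0.046], TCP at [0.205, 0.591, 0.231] pointing down, gripper open.
Joint ranges: [-2.95, 2.95], [-0.25, 2.06], [-1.52, 1.56], [0.18, 2.33], [-1.44, 4.58], [0.02, 2.06], [-3.01, 3.01]. Speed limits (rad/s): [2.39, 2.39, 3.01, 3.01, 3.14, 3.14, 3.14].

## Interface

Orientations are given as a unit quaternion [x, y, z, w].
In Python, from workcell import ctrl, capture, camera_params, recognise, trace, place_of gives the robot as it stands.
- The arm moves only by the tool send_rows, never from a script. Its argument "increments" is a list that holds one entry, the list of rows, each a list of 7 numbers: the turn, a rotation vector about the tool's x, y, z in rad, then the shift along the tool's x, y, z in cm, then the closure in counts, from 0 (fully open) to 255 (shut). In form: [[[wx, wy, wz, dx, dy, dz, grip], ...]]. A call has 1 to 5 rows; each row shifts and turns the commanded pose from where the row before left it, along the tool's axes as they then stand; what a row does not reach is not made up. A row lasts 1/12 s, in which the tool goes at most 41.7 mm and 7.16 degrees, less where a joint would pass 70% of its speed; a pose out of reach is approached as far as the arm can. A call is refused whole if a number of a shift passes 4.17 or a number of a turn 0.125, either way. A call with a gripper value outside its range is refused whole. The fingers move at their own pace and stop on an object; "newtons" is the grip in N (left out, the last holds). Time passes only in rows, so rows that do not move let the fingers close. It gives the time, the measured TCP pose, the force, the opening and the grip force at its end, in the units of the state.
- ctrl.get_obs(): the state, without advancing time (a new reading comes with each control period).
- capture(name): name is "scene" or "top" or "wrist"; returns (picture, depth): 384x512x3 uint8, blue, green, red; 384x512 float32, m along the optical axis (not along the pixel's ray), 0 where there is no reading.
- camera_params(name): a dict with "mtx" (3x3 intrinsics, pixels), "distortion" ([k1, k2, p1, p2, k3] as OpenCV has them; the pictures are not rectified), "R" (3x3) and "t" (3): a world point X has camera coordinates R X + t; the wrist camera has in their place "mount" (4x4, takes a point from camera to tool coordinates, whose origin is the TCP and whose axes are the flange's). Camera axes: x right, y down, z forward; pixel columns grow to the right and rows downward; lengths in m; the calibration is good to about 2 mm. A picture is of the moment at which its call begins: read the wrist's pose just before it. camera_params takes no time and is no camera call.
- ctrl.close_job(): hands the job in; it is judged then, once.
Trained networks look in the newest picture that a camera, given by its name, has taken for a name from the list of things; names that differ only in an ending like _2 or _b are one class to them, and where a whole thing is asked for, a point or a joint stands for the part that bears it (a point fixed in the world has none). Each returns a list of dicts, best first, with "p" (0 to 1); they miss things now and then, are a little off and sometimes report something else, mostly with a low value. They report only what shows in the picture. A call takes as long as a camera call.
- recognise(camera, name): "extent" ([left, top, right, bottom] in pixels, round what is visible of it).
- trace(camera, name): "mask" (384x512 bool, what is visible of it) and "extent" ([left, top, right, bottom] in pixels, round what is visible of it).
- place_of(camera, name): "point" ([column, row] in pixels: a listed point, or the origin of a listed thing).
The state is a dict: "time": time; "qpos": joint angles; "dq": joint speeds; "joint_torque": joint torques, N m; "tool_pos": TCP position; "eef_rot": TCP orientation; "ft_force": force on the tool from outside, world axes, zero at the start; "ft_torque": the same for the moment, N m; "width": finger opening in m; "grasp_force": force on a finger pad.
Only numpy, scipy, OpenCV 4.12 (cv2) and the standard library are available. Lean on these libraries where they do the work, as an engineer would, in place of code of your own. Each camera call takes 0.05 s, during which the arm holds its last target. There are 200 camera calls.

## Working session

There is one attempt and no reset: what is moved stays moved. The work goes in short steps, Python scripts to look and compute and a tool call to move; the robot and the scene stay as the last step left them, time stands still between calls to the robot, and variables do not carry over. Pictures are saved under pics/ and viewed, at most 10 in all, crops included, and the job is handed in when it is done.

Besides the shell and the picture viewer there is one more tool, called after "Request:" as a command line: name --argument value ..., lists and objects as JSON in quotes. send_rows: Moves the arm, as the interface text tells. Its arguments: {"type":"object","properties":{"increments":{"type":"array","items":{"type":"array","items":{"type":"array","items":{"type":"number"}}}},"newtons":{"type":"number"}},"required":["increments"]}

```bash
mkdir -p pics
cat > h.py <<'E'
import numpy as np, cv2
from workcell import ctrl, capture, camera_params, recognise, trace, place_of
from scipy.spatial.transform import Rotation as R
def ray(cam,px):
    c=camera_params(cam); M=np.array(c["mtx"]);D=np.array(c["distortion"])
    u=cv2.undistortPoints(np.array([[px]],float),M,D)[0,0]
    return c,np.array([u[0],u[1],1.])
def at_z(cam,px,z):
    c,r=ray(cam,px);Rm=np.array(c["R"]);t=np.array(c["t"]).ravel()
    o=-Rm.T@t;d=Rm.T@r
    return o+d*(z-o[2])/d[2]
def at_depth(cam,px,dep):
    c,r=ray(cam,px);Rm=np.array(c["R"]);t=np.array(c["t"]).ravel()
    k=int(round(px[1])),int(round(px[0]))
    z=np.median(dep[k[0]-1:k[0]+2,k[1]-1:k[1]+2]);return Rm.T@(r*z-t)
E
python3 - <<'E'
from h import *
s=ctrl.get_obs();print(s["tool_pos"],s["eef_rot"],s["time"])
Z={"blue_box":0,"blue_tab_rib":.1415,"blue_button_top":.131,"blue_lid_edge":.115,"blue_tongue":.1215,"green_box":0,"cup_mid":.025,"softener_mid":.105,"stain_mid":.087,"jar_mid":.05,"mug_mid":.045,"brush_center":.019}
ims=[]
for cam in("top","scene"):
    im,d=capture(cam);ims.append(im)
    for n,z in Z.items():
        if cam=="scene" and "blue" not in n: continue
        for q in place_of(cam,n)[:2]:
            p=q["point"];print(cam,n,round(q["p"],2),np.round(p,1),np.round(at_z(cam,p,z),3),np.round(at_depth(cam,p,d),3))
cv2.imwrite("pics/a.png",ims[0]);cv2.imwrite("pics/b.png",ims[1])
E
```

```text
[0.20457008 0.59002223 0.23027412] [ 1.66074028e-01  9.86112790e-01 -9.82308461e-04 -1.33264131e-04] 0.0
top blue_box 0.7 [318.6 212.4] [ 0.572 -0.241  0.   ] [ 0.566 -0.225  0.113]
top blue_tab_rib 0.43 [326.8 227.2] [ 0.516 -0.248  0.141] [ 0.516 -0.249  0.139]
top blue_button_top 0.47 [303.8 229.8] [ 0.507 -0.172  0.131] [ 0.507 -0.172  0.132]
top blue_lid_edge 0.95 [322.3 220. ] [ 0.541 -0.237  0.115] [ 0.541 -0.237  0.114]
top blue_tongue 0.4 [303.4 230.1] [ 0.506 -0.172  0.121] [ 0.506 -0.171  0.13 ]
top green_box 0.87 [190.2 228.6] [0.509 0.229 0.   ] [0.508 0.212 0.114]
top cup_mid 0.7 [252.1 218.7] [0.546 0.002 0.025] [0.547 0.002 0.002]
top softener_mid 0.65 [214.6 145.6] [0.796 0.134 0.105] [0.776 0.124 0.208]
top softener_mid 0.52 [189.5 228.4] [0.509 0.216 0.105] [0.509 0.214 0.116]
top stain_mid 0.89 [296.9 143.9] [ 0.807 -0.153  0.087] [ 0.791 -0.146  0.17 ]
top jar_mid 0.77 [125.9 219.4] [0.538 0.455 0.05 ] [0.537 0.44  0.101]
top jar_mid 0.37 [251.7 144.4] [0.812 0.006 0.05 ] [0.814 0.006 0.038]
top mug_mid 0.98 [385.1 199.5] [ 0.617 -0.476  0.045] [ 0.62  -0.488  0.003]
top brush_center 0.81 [251.  147.2] [0.807 0.008 0.019] [0.804 0.008 0.039]
top brush_center 0.28 [189.6 226.8] [0.515 0.228 0.019] [0.514 0.214 0.116]
scene blue_box 0.82 [154.5 232.8] [ 0.569 -0.254  0.   ] [ 0.648 -0.258  0.058]
scene blue_box 0.64 [324.  220.7] [0.664 0.216 0.   ] [0.822 0.123 0.13 ]
scene blue_tab_rib 0.44 [150.1 178.7] [ 0.518 -0.242  0.141] [ 0.276 -0.227  0.004]
scene blue_button_top 0.7 [175.6 174.9] [ 0.5   -0.171  0.131] [ 0.501 -0.171  0.132]
scene blue_lid_edge 0.87 [155.4 189.4] [ 0.533 -0.233  0.115] [ 0.535 -0.233  0.117]
scene blue_tongue 0.65 [171.7 178.3] [ 0.499 -0.183  0.121] [ 0.515 -0.185  0.131]
scene blue_tongue 0.41 [204.9 250.7] [ 0.831 -0.168  0.121] [ 0.817 -0.165  0.11 ]
```

Run:
```python
from h import *
im=cv2.imread("pics/a.png");c=im[170:260,260:380];cv2.imwrite("pics/a2.png",cv2.resize(c,None,fx=6,fy=6,interpolation=cv2.INTER_CUBIC))
t=trace("top","blue_lid") or [{"mask":np.zeros((384,512),bool)}]
import workcell
m=trace("scene","blue_lid")
m=t[0]["mask"].astype(np.uint8)
print(m.sum())
if m.sum():
    P=np.array([at_z("top",(x,y),.115)[:2] for y,x in zip(*np.nonzero(m))],np.float32)
    r=cv2.minAreaRect(P);print(r)
```

```text
1946
((0.5938901901245117, -0.2374483048915863), (0.11043395847082138, 0.21254895627498627), 3.8797903060913086)
```

View pics/a2.png

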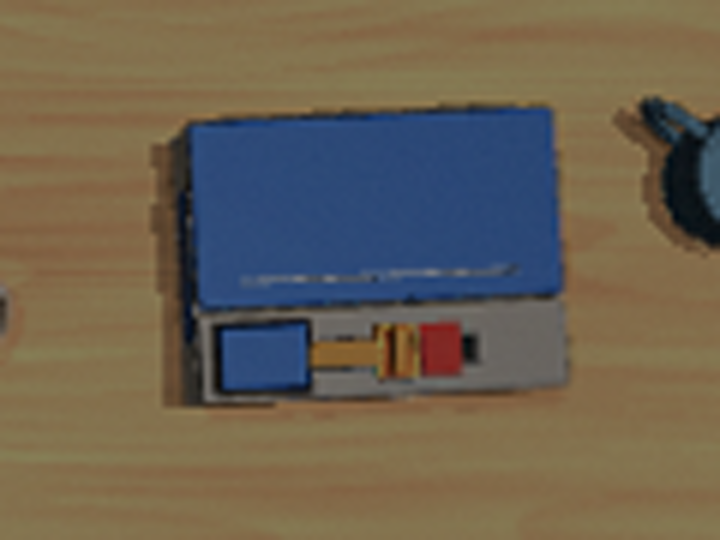

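View pics/b.png

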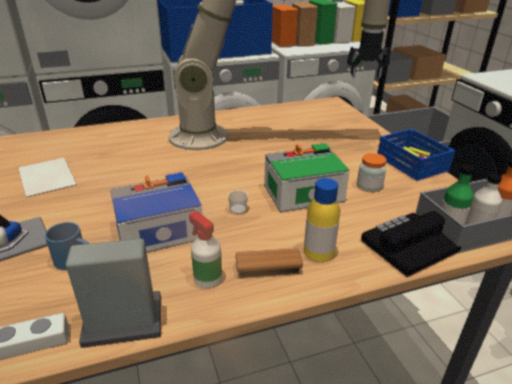

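Top view: blue box with yaw ≈ +0.06 rad (front edge rises slightly to the right). The button is at about (304,229.5), the rib at (327,228), and the red locked patch shows to the right of the rib. Box centre is ≈ (0.568,-0.239). Finger target between rib and button is ≈ (0.512,-0.221). The scene view agrees, and the way is clear above z≈0.22.

Request:
send_rows --increments '[[[0, 0, -0.1, -3.5, -2, 0, 255], [0, 0, -0.1, -3.3, -2.3, 0, 255], [0, 0, -0.1, -3.1, -2.6, 0, 255], [0, 0, -0.093, -2.9, -2.8, 0, 255], [0, 0, 0, -2.8, -3.0, 0, 255]]]'

```text
time: 1.47
tool_pos: [0.3438, 0.4415, 0.2316]
eef_rot: [-0.033, 0.999, 0.0, 0.0]
ft_force: [0.9, 1.2, -0.1]
width: 0.0255
grasp_force: 0.0
```

Request:
send_rows --increments '[[[0, 0, 0, -2.6, -3.2, 0, 255], [0, 0, 0, -2.4, -3.4, 0, 255], [0, 0, 0, -2.2, -3.5, 0, 255], [0, 0, 0, -1.5, -3.8, 0, 255], [0, 0, 0, -1, -4, 0, 255]]]'

```text
time: 1.88
tool_pos: [0.4518, 0.2682, 0.2312]
eef_rot: [-0.029, 1.0, 0.0, 0.0]
ft_force: [0.4, -0.4, -0.0]
width: 0.0
grasp_force: 0.0
```

Request:
send_rows --increments '[[[0, 0, 0, -0.5, -4.1, 0, 255], [0, 0, 0, -0.5, -4.1, 0, 255], [0, 0, 0, 0, -4.1, 0, 255], [0, 0, 0, 0, -4.1, 0, 255], [0, 0, 0, 0, -4.1, 0, 255]]]'

```text
time: 2.3
tool_pos: [0.4724, 0.064, 0.2315]
eef_rot: [-0.03, 1.0, 0.0, 0.0]
ft_force: [1.1, 1.0, 0.1]
width: -0.0002
grasp_force: 0.0
```

Request:
send_rows --increments '[[[0, 0, 0, -0.4, -4, 0, 255], [0, 0, 0, -0.4, -4, 0, 255], [0, 0, 0, -0.4, -4, 0, 255], [0, 0, 0, -0.4, -4, 0, 255], [0, 0, 0, -0.4, -4, 0, 255]]]'

```text
time: 2.72
tool_pos: [0.5044, -0.1344, 0.2317]
eef_rot: [-0.03, 1.0, 0.0, 0.001]
ft_force: [1.6, -1.0, -0.5]
width: -0.0003
grasp_force: 0.0
```

Request:
send_rows --increments '[[[0, 0, 0, 0, -4, 0, 255], [0, 0, 0, 0, -1, 0, 255], [0, 0, 0, 0, 0, 0, 255], [0, 0, 0, 0, 0, 0, 255]]]'

```text
time: 3.05
tool_pos: [0.5072, -0.1829, 0.2312]
eef_rot: [-0.029, 1.0, 0.0, -0.0]
ft_force: [-0.3, 0.3, -0.4]
width: -0.0002
grasp_force: 0.0
```

Run:
```python
from h import *
s=ctrl.get_obs();print(s["tool_pos"],s["eef_rot"],s["ft_force"])
im,d=capture("wrist");cv2.imwrite("pics/w1.png",im)
c=camera_params("wrist");M=np.array(c["mount"]);T=np.eye(4);T[:3,:3]=R.from_quat(s["eef_rot"]).as_matrix();T[:3,3]=s["tool_pos"]
W=T@M
for n,z in{"blue_tab_rib":.1415,"blue_button_top":.131,"blue_lid_edge":.115}.items():
    for q in place_of("wrist",n)[:1]:
        r=ray("wrist",q["point"])[1];v=W[:3,:3]@r
        print(n,q["p"],q["point"],W[:3,3]+v*(z-W[2,3])/v[2])
```

```text
[ 0.50715532 -0.18289422  0.23120184] [-2.86510573e-02  9.99589460e-01  2.27801169e-05 -1.69434387e-04] [-0.28044142  0.33155872 -0.40946083]
blue_tab_rib 0.83 [180.2, 198.0] [ 0.51331467 -0.24894012  0.1415    ]
blue_button_top 0.55 [276.9, 192.7] [ 0.50757618 -0.17087158  0.131     ]
blue_lid_edge 0.62 [198.8, 216.0] [ 0.53882775 -0.23928717  0.115     ]
```

View pics/w1.png

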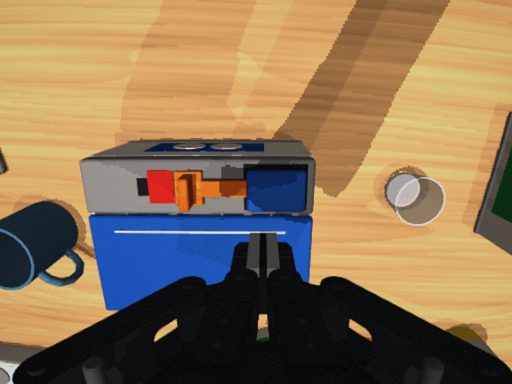

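The wrist view shows the red patch at (160,187), the rib at (185,190) and the button at (277,190). This agrees with the top camera. Next, go into the gap.

Request:
send_rows --increments '[[[0, 0, 0, -0.2, -3.8, 0, 255], [0, 0, 0, 0, 0, 2, 255], [0, 0, 0, 0, 0, 3, 255], [0, 0, 0, 0, 0, 2, 255], [0, 0, 0, 0, 0, 0, 255]]]'

```text
time: 3.67
tool_pos: [0.5096, -0.2178, 0.1571]
eef_rot: [-0.031, 1.0, 0.001, -0.003]
ft_force: [-0.1, 1.0, -0.8]
width: -0.0
grasp_force: 0.0
```

Request:
send_rows --increments '[[[0, 0, 0, 0, 0, 1.5, 255], [0, 0, 0, 0, 0, 1.2, 255], [0, 0, 0, 0, 0, 0, 255], [0, 0, 0, 0, 0, 0, 255]]]'

```text
time: 4.0
tool_pos: [0.5117, -0.2196, 0.1346]
eef_rot: [-0.03, 1.0, 0.0, -0.0]
ft_force: [0.3, -0.3, 1.1]
width: 0.0003
grasp_force: 0.0
```

Request:
send_rows --increments '[[[0, 0, 0, 0, 0, 0.5, 255], [0, 0, 0, 0, -0.8, 0, 255], [0, 0, 0, 0, -0.8, 0, 255], [0, 0, 0, 0, -0.8, 0, 255], [0, 0, 0, 0, 0, 0, 255]]]'

```text
time: 4.42
tool_pos: [0.5129, -0.2465, 0.1297]
eef_rot: [-0.029, 1.0, -0.001, 0.0]
ft_force: [-0.7, -0.6, -0.2]
width: -0.0002
grasp_force: 0.0
```

Request:
send_rows --increments '[[[0, 0, 0, 0, -0.5, 0, 255], [0, 0, 0, 0, -0.5, 0, 255], [0, 0, 0, 0, 0, 0, 255]]]'

```text
time: 4.67
tool_pos: [0.5136, -0.2548, 0.1295]
eef_rot: [-0.029, 1.0, 0.0, 0.0]
ft_force: [0.0, 3.1, 1.0]
width: 0.0002
grasp_force: 0.4
```

Request:
send_rows --increments '[[[0, 0, 0, 0, -0.4, 0, 255], [0, 0, 0, 0, -0.2, 0, 255], [0, 0, 0, 0, 0, 0, 255]]]'

```text
time: 4.92
tool_pos: [0.5139, -0.2557, 0.1292]
eef_rot: [-0.031, 1.0, 0.003, -0.001]
ft_force: [-6.2, 16.1, 9.8]
width: 0.0003
grasp_force: 8.3
```

Request:
send_rows --increments '[[[0, 0, 0, 0, -0.3, 0, 255], [0, 0, 0, 0, 0, 0, 255], [0, 0, 0, 0, 0, 0, 255]]]'

```text
time: 5.17
tool_pos: [0.514, -0.2562, 0.1291]
eef_rot: [-0.032, 0.999, 0.005, -0.002]
ft_force: [-10.4, 22.8, 14.5]
width: -0.0002
grasp_force: 12.3
```

Reached a hard stop. Back off, rise, and check red/green.

Request:
send_rows --increments '[[[0, 0, 0, 0, 1.2, 0, 255], [0, 0, 0, 0, 0.6, 0, 255], [0, 0, 0, 0, 0, -3, 255], [0, 0, 0, 0, 0, -4, 255], [0, 0, 0, 0, 0, 0, 255]]]'

```text
time: 5.58
tool_pos: [0.5157, -0.2478, 0.2065]
eef_rot: [-0.029, 1.0, -0.002, 0.005]
ft_force: [0.6, -1.4, 1.4]
width: 0.0003
grasp_force: 0.0
```

Run:
```python
from h import *
s=ctrl.get_obs();print(s["tool_pos"],s["eef_rot"],s["ft_force"])
im,d=capture("wrist");cv2.imwrite("pics/w2.png",im)
c=camera_params("wrist");M=np.array(c["mount"]);T=np.eye(4);T[:3,:3]=R.from_quat(s["eef_rot"]).as_matrix();T[:3,3]=s["tool_pos"]
W=T@M
for n,z in{"blue_tab_rib":.1415,"blue_button_top":.131}.items():
    for q in place_of("wrist",n)[:1]:
        r=ray("wrist",q["point"])[1];v=W[:3,:3]@r
        print(n,q["p"],q["point"],W[:3,3]+v*(z-W[2,3])/v[2])
```

```text
[ 0.51574698 -0.24783106  0.2065463 ] [-0.02907701  0.99956283 -0.00245887  0.00475762] [ 0.6452202  -1.39387099  1.44583586]
blue_tab_rib 0.94 [229.6, 201.8] [ 0.51487181 -0.27196314  0.1415    ]
blue_button_top 0.82 [362.5, 197.6] [ 0.50927284 -0.17284778  0.131     ]
```

View pics/w2.png

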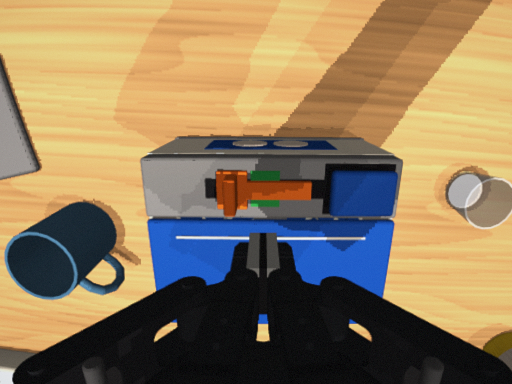

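Green shows at (265,175) and (265,203), red is covered, and the tongue end is clear of the button. Now the button, pressing slightly towards its front.

Request:
send_rows --increments '[[[0, 0, 0, 0.3, 3.8, 0, 255], [0, 0, 0, 0.3, 3.8, 0, 255], [0, 0, 0, 0, 0, 2.5, 255], [0, 0, 0, 0, 0, 2.5, 255], [0, 0, 0, 0, 0, 0, 255]]]'

```text
time: 6.15
tool_pos: [0.4993, -0.1678, 0.1439]
eef_rot: [-0.03, 1.0, 0.001, -0.004]
ft_force: [-0.6, 0.4, -0.5]
width: -0.0001
grasp_force: 0.0
```

Request:
send_rows --increments '[[[0, 0, 0, 0, 0, 0, 255], [0, 0, 0, 0, 0, 0, 255]]]'

```text
time: 6.32
tool_pos: [0.5025, -0.1705, 0.1498]
eef_rot: [-0.029, 1.0, -0.0, -0.0]
ft_force: [0.7, -1.1, -0.1]
width: 0.0
grasp_force: 0.0
```

Request:
send_rows --increments '[[[0, 0, 0, 0, 0, 1, 255], [0, 0, 0, 0, 0, 0.6, 255], [0, 0, 0, 0, 0, 0.4, 255], [0, 0, 0, 0, 0, 0.3, 255], [0, 0, 0, 0, 0, 0.2, 255]]]'

```text
time: 6.73
tool_pos: [0.5027, -0.1701, 0.1245]
eef_rot: [-0.029, 1.0, -0.0, 0.0]
ft_force: [-3.1, -0.1, 16.7]
width: -0.0001
grasp_force: 9.0
```

Request:
send_rows --increments '[[[0, 0, 0, 0, 0, 0.1, 255], [0, 0, 0, 0, 0, 0, 255]]]'

```text
time: 6.9
tool_pos: [0.5028, -0.1701, 0.1246]
eef_rot: [-0.029, 1.0, 0.0, 0.0]
ft_force: [-5.0, 0.2, 11.6]
width: 0.0001
grasp_force: 6.1
```

Button is fully down (6.5 mm). Rise, drawing back to the front, and look.

Request:
send_rows --increments '[[[0, 0, 0, 0, 0, -2, 255], [0, 0, 0, 0.8, 0, -4, 255], [0, 0, 0, 0.8, 0, -4, 255], [0, 0, 0, 0, 0, 0, 255], [0, 0, 0, 0, 0, 0, 255]]]'

```text
time: 7.32
tool_pos: [0.4877, -0.1712, 0.2258]
eef_rot: [-0.029, 1.0, -0.0, 0.003]
ft_force: [-0.2, 1.0, -0.9]
width: 0.0003
grasp_force: 0.0
```

Request:
send_rows --increments '[[[0, 0, 0, 0, 0, 0, 255], [0, 0, 0, 0, 0, 0, 255], [0, 0, 0, 0, 0, 0, 255], [0, 0, 0, 0, 0, 0, 255], [0, 0, 0, 0, 0, 0, 255]]]'

```text
time: 7.73
tool_pos: [0.4863, -0.1705, 0.2224]
eef_rot: [-0.03, 1.0, -0.0, -0.001]
ft_force: [0.8, 0.5, 0.0]
width: -0.0001
grasp_force: 0.0
```

Request:
send_rows --increments '[[[0, 0, 0, 0, 0, 0, 255], [0, 0, 0, 0, 0, 0, 255], [0, 0, 0, 0, 0, 0, 255], [0, 0, 0, 0, 0, 0, 255], [0, 0, 0, 0, 0, 0, 255]]]'

```text
time: 8.15
tool_pos: [0.4866, -0.1706, 0.2233]
eef_rot: [-0.03, 1.0, -0.0, -0.0]
ft_force: [0.6, 0.7, 0.1]
width: 0.0001
grasp_force: 0.0
```

Run:
```python
from h import *
s=ctrl.get_obs();print(s["tool_pos"],s["ft_force"],s["time"])
im,d=capture("scene");cv2.imwrite("pics/s3.png",im)
for q in place_of("scene","blue_lid_edge")[:1]: print(q,at_depth("scene",q["point"],d))
```

```text
[ 0.48662159 -0.17062084  0.22331   ] [0.58130315 0.6502164  0.10196844] 8.15
{'point': [159.7, 181.9], 'p': 0.74} [ 0.6582178  -0.23027668  0.2090946 ]
```

View pics/s3.png

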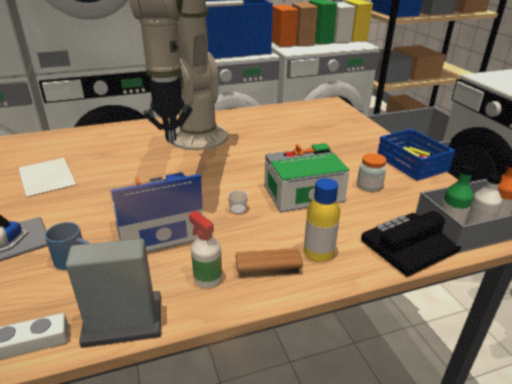

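The lid stands upright at (160,205). Its edge is at z 0.209 and x 0.658, just past the hinge, so it is fully open. The green box is shut and everything else is in place.

```bash
python3 -c "
from workcell import ctrl
print(ctrl.close_job())"
```

```text
the job is handed in; nothing more can be done
None
```

The blue box's tab is fully aside, its button was pressed and its lid stands fully open. The green box is still shut, nothing else was moved, and the job was handed in at about 8 s.

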